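# Close a strip guide and gauge its slit

## Task

The strip guide on the grey stand has to be checked. First turn its red knob clockwise until it clicks past its detent and the two guide plates stay closed; then take the orange-handled taper gauge out of its blue holder and slide its blade, upright and near the middle of the slit, down between the two plates until it drags snugly on both of them, without forcing it. Finish while still holding the gauge by its handle at that depth, and leave the strip bottle, the timer and the marker alone.

Things in the scene. Friction and masses are not known exactly. Their poses are not given: they have to be found in the camera images.
- stand: Fixed grey base plate 90 (x) x 170 (y) x 12 mm; origin under its centre, z up. At x 0, y -45 mm is the slit between two upright steel plates, at x 0, y +45 mm the red knob. The slit runs along y; the plates are 40 mm wide (y), 10 mm thick (x) and reach z = 75 mm. Their inner top edges are bevelled 6 mm at 45 degrees, so the narrow throat begins at z = 69; it is open down to the base plate, z = 12.
- knob_grip (a point): On the upright axis of the red bar-shaped knob, at the height to grip it (69 mm above the worktop); x is the long way of the bar, at the start the stand's x. The bar is 42 mm long, 14 thick and 32 tall, its top 7 mm above this point; below it is a disc of radius 22 mm, top 23 mm below this point.
- knob (a joint): Angle of the red knob: 0 at the start (slit 6 mm wider), growing clockwise seen from above. It resists with up to about 0.15 N m; the detent's crest is at about 0.55 rad, past which it clicks over by itself into its seat, a stop at 1.1 rad, and stays. Let go before the crest, it springs back to 0.
- slit (a point): Middle of the closed slit, level with the plates' top edges, 75 mm above the worktop; x across the slit, y along it. The gap of the closed throat differs from time to time, 4.0 to 5.6 mm; its middle lies within 0.4 mm of this point.
- front_plate: Guide plate on the robot's side of the slit, which the knob closes (6 mm along the stand's x). Origin as the stand's plus this travel.
- rear_plate: Guide plate on the far side of the slit; it yields along the stand's x, away from the front plate, against a spring of about 3.5 N per mm. Its origin is the stand's within 1 mm, plus this travel.
- holder: Blue block on a steel foot, 56 x 56 x 66 mm, fixed, with a slot 12 (x) x 15 (y) mm straight down through its middle, in which the gauge's blade stands. Origin at the centre of its underside. A computer case 90 mm high stands a few cm beyond it (+x): the fingers have most room beside the handle along y.
- gauge_grip (a point): Centre of the taper gauge's orange handle, 14 (x) x 26 (y) x 45 mm (z up); grip it here across x or y. Under the handle, which stands on the holder, hangs a steel blade 60 mm long, 12 wide (y), its thickness (x) tapering evenly from 10 mm at the handle to 2 at the rounded tip. In the slit, x across it, it drags where it is as thick as the gap; 15 mm deeper then spreads the plates 2 mm. About 60 g.
- gauge_tip (a point): Tip of the gauge's blade, 82.5 mm below gauge_grip on the gauge's z axis (z points up to the handle).
- gauge: The taper gauge (handle and blade); origin at the blade's tip, axes as gauge_grip.
- strip_bottle: White bottle with black cap, 52 mm wide, 114 mm tall, to be left alone; origin at its foot.
- timer: Flat white lab timer 60x66x18 mm, to be left alone; origin under its middle.
- marker: Black-capped white marker, 135 mm long, lying, to be left alone; origin under its middle.
Not all that is in view belongs to the job. Of the things that look like the gauge, the larger one is meant.

How it is judged:
On the way, in this order (a step that is already met when the one before it is completed fails the run):
1. the knob has clicked past its detent and stays there with the fingers off it (value of joint knob above 1 rad and contact force between the fingers and knob below 0.1 N), for 0.2 s.
2. the gauge is held in the fingers, clear above the holder (contact force between the fingers and gauge above 2 N and height (world z) of gauge_tip above 0.068 m), for 0.1 s.
At the end, for the whole second after the job is handed in: Knob past its detent (over 1.0 rad); gauge gripped (over 2 N), at rest, upright within 0.14 rad, tip within 10 mm (plan) of the slit's middle, 16 to 62 mm above the worktop, blade pressing each plate with 0.8 to 20 N (value of joint knob above 1 rad and contact force between the fingers and gauge above 2 N and contact force between gauge and front_plate between 0.8 and 20 N and contact force between gauge and rear_plate between 0.8 and 20 N and z of gauge_tip in the frame of stand between 0.016 and 0.062 m and horizontal distance between gauge_tip and slit below 0.01 m and angle between gauge's own z axis and vertical below 0.14 rad and linear speed of gauge below 0.01 m/s); the arm keeps its last pose, push and grip.
It fails at once if the gauge is forced: over 30 N on a guide plate (contact force between gauge and front_plate above 30 N or contact force between gauge and rear_plate above 30 N).
It fails at once if a bystander (strip bottle, timer, marker) is moved by more than 20 mm (distance of any of strip_bottle, timer, marker from where it was at the start of the episode above 0.02 m).
It also fails if it takes over 58 s, if anything falls off the work surface, if the arm or the gripper's body presses on something with over 40 N, if the wrist force passes 120 N, or if a joint passes its speed limit or range.

## Robot

A 6-joint arm with a two-finger parallel gripper is mounted at the origin on a cart in front of the work surface, level with it; the furniture and walls round the work are solid. World frame = base frame: x ahead of the robot, y to its left, z up, the work surface at z = 0. Lengths are in m, angles in rad, forces in N, time in s.
With the tool pointing down it reaches from about 0.25 to 0.775 m from the base axis. Payload 4 kg.
Tool frame: the origin (TCP) lies at the centre of the arm's flange, where the gripper is bolted on; the fingertips stand 199 mm ahead of it and the grasp point (between the pads) lies 180 mm ahead of it (robot.tcp_to_tips is the z of the fingertips in the tool frame, in m); z points along the fingers, y is the line along which they close (so a half turn about z gives the same grasp; the last joint's range is limited). The gripper opens to 94 mm and grips with 3 to 60 N. Pads are 16 mm wide; open, the fingers measure 119 mm over their backs; the gripper's body (75 mm by 177 mm) begins 78 mm behind the grasp point.
Start: joints at [-1.331, 0.087, 1.371, -0, 1.684, -0.103], TCP at [0.185, -0.518, 0.405] pointing down, gripper open.
Joint ranges: [-3.1, 3.1], [-0.76, 2.03], [0.27, 2.55], [-1.08, 4.22], [0.17, 2.65], [-2.57, 2.57]. Speed limits (rad/s): [2.79, 2.79, 3.14, 3.14, 3.14, 3.14].

## Interface

Orientations are given as [roll, pitch, yaw] about the fixed x, y, z axes, in that order (R = Rz(yaw) Ry(pitch) Rx(roll)).
In Python, from bench import robot gives the robot as it stands.
- The arm moves only by the tool play_rows, never from a script. Its arguments are lists of equal length, an entry for each row: "translation": the shift along the tool's x, y, z scaled (see below), a list of three; "twist": the turn, a rotation vector about the tool's x, y, z scaled (see below), a list of three; "gripper": the opening, from -1 (shut) to 1 (fully open). A call has 1 to 8 rows; each row shifts and turns the commanded pose from where the row before left it, along the tool's axes as they then stand; what a row does not reach is not made up. The controller multiplies each number of a shift by 0.04 m and each number of a turn by 0.1 rad. A row lasts 1/10 s, in which the tool goes at most 50 mm and 8.59 degrees, less where a joint would pass 70% of its speed; a pose out of reach is approached as far as the arm can. A call with a number of a shift or a turn outside -1 to 1 is refused whole. A call with a gripper value outside its range is refused whole. The fingers move at their own pace and stop on an object; the grip force is fixed at half the most. Time passes only in rows, so rows that do not move let the fingers close. It gives the time, the measured TCP pose, the force, the opening and the grip force at its end, in the units of the state.
- robot.get_obs(): the state, without advancing time (a new reading comes with each control period).
- robot.snapshot(name): name is "scene" or "side" or "wrist"; returns the picture (420x560x3 uint8, red, green, blue); there is no depth.
- robot.camera_model(name): a dict with "camera_matrix" (3x3 intrinsics, pixels), "rvec" (rotation vector, rad) and "tvec" (3), from world to camera coordinates, as OpenCV has them. Camera axes: x right, y down, z forward; pixel columns grow to the right and rows downward; lengths in m; the calibration is good to about 2 mm. A picture is of the moment at which its call begins: read the wrist's pose just before it. camera_model takes no time and is no camera call; for the wrist camera it gives the pose at the moment of the call.
- robot.close_job(): hands the job in; it is judged then, once.
Trained networks look in the newest picture that a camera, given by its name, has taken for a name from the list of things; names that differ only in an ending like _2 or _b are one class to them, and where a whole thing is asked for, a point or a joint stands for the part that bears it (a point fixed in the world has none). Each returns a list of dicts, best first, with "score" (0 to 1); they miss things now and then, are a little off and sometimes report something else, mostly with a low value. They report only what shows in the picture. A call takes as long as a camera call. They do not tell look-alikes from the thing itself.
- robot.recognise(name, camera): "centre" ([x, y, z] in m, in world coordinates, good to about 4 mm: the middle of the surface that is visible of it).
- robot.spot_point(name, camera): "centre" ([x, y, z] in m, in world coordinates, good to about 4 mm: a listed point, or the origin of a listed thing).
The state is a dict: "time": time; "joint_positions": joint angles; "qvel": joint speeds; "joint_torque": joint torques, N m; "tool_pos": TCP position; "ee_rot": TCP orientation; "wrist_force": force on the tool from outside, world axes, zero at the start; "wrist_torque": the same for the moment, N m; "width": finger opening in m; "finger_force": force on a finger pad.
Only numpy, scipy, OpenCV 4.12 (cv2) and the standard library are available. Lean on these libraries where they do the work, as an engineer would, in place of code of your own. Each camera call takes 0.05 s, during which the arm holds its last target. There are 200 camera calls.

## Working session

There is one attempt and no reset: what is moved stays moved. The work goes in short steps, Python scripts to look and compute and a tool call to move; the robot and the scene stay as the last step left them, time stands still between calls to the robot, and variables do not carry over. Pictures are saved under pics/ and viewed, at most 10 in all, crops included, and the job is handed in when it is done.

Besides the shell and the picture viewer there is one more tool, called after "Emit:" as name(argument=value, ...) on one line, values as JSON. play_rows: Moves the arm, as the interface text tells. Its arguments: {"type":"object","properties":{"translation":{"type":"array","items":{"type":"array","items":{"type":"number","minimum":-1,"maximum":1}}},"twist":{"type":"array","items":{"type":"array","items":{"type":"number","minimum":-1,"maximum":1}}},"gripper":{"type":"array","items":{"type":"number"}}},"required":["translation","twist","gripper"]}

```bash
mkdir -p pics; cat > h.py <<'E'
from bench import robot
import numpy as np, cv2
from scipy.spatial.transform import Rotation as R
def save(cam,fn,img=None):
    im=robot.snapshot(cam) if img is None else img
    cv2.imwrite('pics/'+fn,im[:,:,::-1]); return im
def proj(cam,p):
    m=robot.camera_model(cam); return cv2.projectPoints(np.array(p,float).reshape(-1,1,3),np.array(m['rvec'],float),np.array(m['tvec'],float),np.array(m['camera_matrix'],float),None)[0].reshape(-1,2)
def ray(cam,px,z):
    m=robot.camera_model(cam); Rm=cv2.Rodrigues(np.array(m['rvec'],float))[0]; t=np.array(m['tvec'],float).ravel()
    c=-Rm.T@t; d=Rm.T@np.linalg.inv(np.array(m['camera_matrix']))@np.array([px[0],px[1],1.]); return c+d*(z-c[2])/d[2]
E
python3 - <<'E'
from h import *
a=save('scene','s1.png');b=save('side','d1.png')
cv2.imwrite('pics/both.png',cv2.resize(np.vstack([a,b])[:,:,::-1],None,fx=.71,fy=.71))
for c in ('scene','side'):
  for n in ('stand','knob_grip','slit','gauge_grip','holder','gauge_tip','strip_bottle','timer','marker'):
    for r in robot.spot_point(n,c)[:3]: print(c,n,np.round(r['centre'],3),round(r['score'],2),proj(c,r['centre']).round()[0])
o=robot.get_obs(); print(o['time'],o['tool_pos'],o['ee_rot'],o['width'])
E
```

```text
scene stand [ 0.53  0.01 -0.  ] 0.6 [307. 231.]
scene knob_grip [0.533 0.056 0.067] 0.76 [298. 219.]
scene knob_grip [ 0.521 -0.033  0.073] 0.17 [319. 198.]
scene slit [ 0.524 -0.03   0.075] 0.79 [318. 197.]
scene slit [ 0.496  0.211 -0.002] 0.62 [280. 292.]
scene gauge_grip [ 0.423 -0.19   0.089] 0.54 [381. 172.]
scene gauge_grip [ 0.406 -0.114  0.056] 0.54 [376. 200.]
scene holder [ 0.424 -0.191 -0.003] 0.63 [376. 201.]
scene holder [ 0.525  0.014 -0.001] 0.29 [309. 233.]
scene gauge_tip [ 0.408 -0.118 -0.005] 0.47 [373. 218.]
scene strip_bottle [ 0.498  0.214 -0.   ] 0.92 [278. 292.]
scene marker [0.522 0.341 0.001] 0.84 [234. 334.]
side stand [ 0.532  0.017 -0.002] 0.66 [270. 251.]
side knob_grip [0.535 0.055 0.068] 0.79 [270. 218.]
side slit [ 0.524 -0.033  0.073] 0.83 [269. 234.]
side gauge_grip [ 0.423 -0.195  0.087] 0.58 [225. 271.]
side gauge_grip [ 0.405 -0.114  0.059] 0.53 [216. 261.]
side holder [ 0.425 -0.192  0.006] 0.97 [227. 304.]
side strip_bottle [ 0.493  0.216 -0.001] 0.7 [250. 213.]
side strip_bottle [ 0.53   0.016 -0.003] 0.64 [269. 251.]
side timer [0.704 0.063 0.003] 0.48 [337. 236.]
1.0 [ 0.18487523 -0.51800381  0.40472252] [3.14145922e+00 2.88696267e-05 3.42830640e-01] 0.0940187301297471
```

View pics/s1.png

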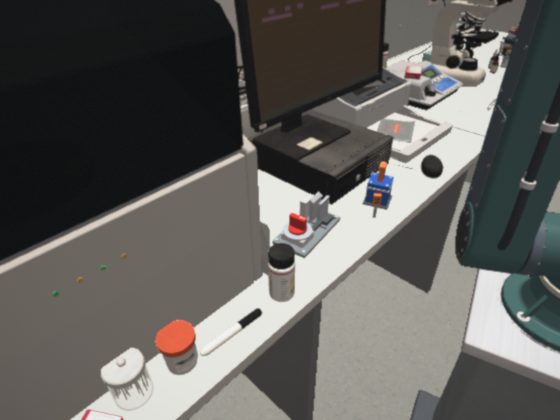

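View pics/d1.png

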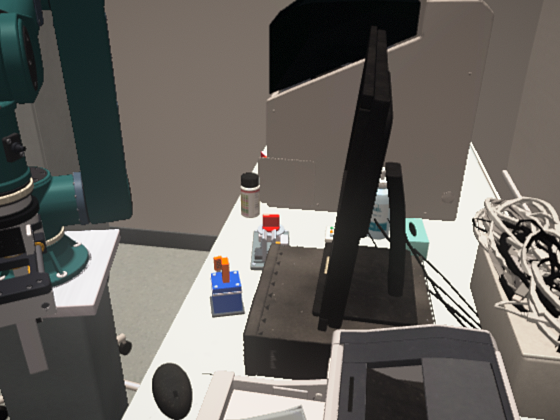

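Lookalikes: there are two orange-handled gauges. The larger stands in the blue holder, at scene (381,172) and side (225,271). A smaller one is in front of it, at scene (376,200) and side (216,261). I choose the one in the holder and check it in a crop. Red objects: the knob is at scene (298,219); the red-lidded jar at (177,337) is not part of the job.

```bash
cat >> h.py <<'E'
def plan(p,yaw,n,grip):
    """rows from the current pose to p,yaw (tool down)"""
    o=robot.get_obs(); p0=np.array(o['tool_pos']); y0=o['ee_rot'][2]; dy=yaw-y0
    d=(np.array(p)-p0)/n; T=[]
    for i in range(n):
        M=(R.from_euler('z',y0+dy*i/n)*R.from_euler('x',np.pi)).as_matrix()
        T.append((M.T@d/0.04).round(3).tolist())
    print('now',p0.round(4),round(y0,3)); print('T',T); print('twist z',round(-dy/n/0.1,3),'n',n)
E
python3 - <<'E'
from h import *
a=cv2.imread('pics/s1.png')[140:250,320:430];b=cv2.imread('pics/d1.png')[225:335,170:280]
cv2.imwrite('pics/c1.png',cv2.resize(np.hstack([a,b]),None,fx=3.6,fy=3.6,interpolation=cv2.INTER_CUBIC))
for z in (.1,.15,.2): print('mon',ray('side',(322,325),z),ray('scene',(253,127),z),ray('scene',(390,65),z))
o=robot.get_obs();m=robot.camera_model('wrist');Rm=cv2.Rodrigues(np.array(m['rvec'],float))[0];c=-Rm.T@np.array(m['tvec']).ravel()
T=R.from_euler('xyz',o['ee_rot']).as_matrix()
print('cam in tool',T.T@(c-o['tool_pos']),'\n',T.T@Rm.T,m['camera_matrix'])
plan([.36,-.17,.40],1.943,16,1)
E
```

```text
mon [ 0.57983901 -0.38724441  0.1       ] [ 0.83834257 -0.24747355  0.1       ] [ 0.64667836 -1.03718044  0.1       ]
mon [ 0.56651506 -0.44669151  0.15      ] [ 0.77866161 -0.15592601  0.15      ] [ 0.60569936 -0.86857597  0.15      ]
mon [ 0.5531911 -0.5061386  0.2      ] [ 0.71898066 -0.06437848  0.2       ] [ 0.56472035 -0.6999715   0.2       ]
cam in tool [ 7.47909672e-02 -6.42236082e-05  2.03379690e-02] 
 [[-5.39992718e-04 -9.66401425e-01 -2.57036952e-01]
 [ 9.99999711e-01 -6.59585866e-04  3.79058958e-04]
 [-5.35861058e-04 -2.57036673e-01  9.66401501e-01]] [[376.58337955   0.         276.72736972]
 [  0.         376.58337955 207.0050607 ]
 [  0.           0.           1.        ]]
now [ 0.1849 -0.518   0.4047] 0.343
T [[0.44, -0.42, 0.007], [0.48, -0.374, 0.007], [0.515, -0.324, 0.007], [0.545, -0.271, 0.007], [0.569, -0.215, 0.007], [0.588, -0.157, 0.007], [0.601, -0.098, 0.007], [0.608, -0.038, 0.007], [0.608, 0.023, 0.007], [0.603, 0.084, 0.007], [0.592, 0.144, 0.007], [0.574, 0.202, 0.007], [0.551, 0.258, 0.007], [0.523, 0.312, 0.007], [0.489, 0.363, 0.007], [0.45, 0.41, 0.007]]
twist z -1.0 n 16
```

View pics/c1.png

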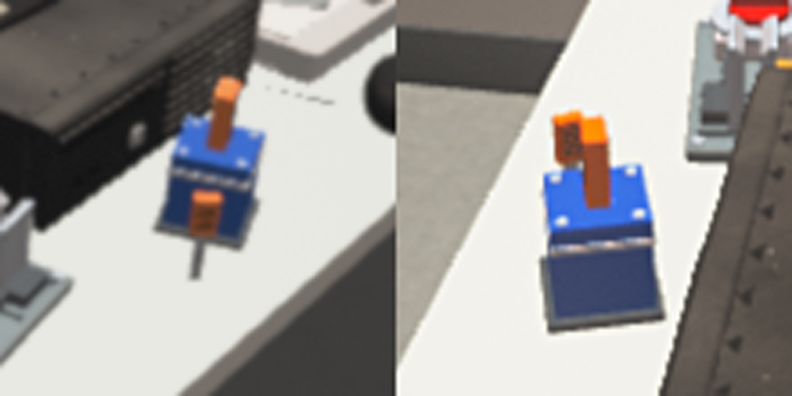

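The crop shows the large gauge standing in the blue holder (scene 381,172). The smaller one stands separately, at scene (376,200). I go there now, rotating on the way.

Emit:
play_rows(translation=[[0.44,-0.42,0],[0.48,-0.37,0],[0.515,-0.32,0],[0.545,-0.27,0],[0.57,-0.215,0],[0.59,-0.16,0],[0.6,-0.1,0],[0.61,-0.04,0]], twist=[[0,0,-1],[0,0,-1],[0,0,-1],[0,0,-1],[0,0,-1],[0,0,-1],[0,0,-1],[0,0,-1]], gripper=[1,1,1,1,1,1,1,1])

```text
time: 1.8
tool_pos: [0.2728, -0.3431, 0.4048]
ee_rot: [3.141, 0.0, 1.147]
wrist_force: [0.3, -0.2, -0.2]
width: 0.094
finger_force: 0.0
```

Emit:
play_rows(translation=[[0.61,0.02,0],[0.6,0.08,0],[0.59,0.14,0],[0.57,0.2,0],[0.55,0.26,0],[0.52,0.31,0],[0.49,0.36,0],[0.45,0.41,0]], twist=[[0,0,-1],[0,0,-1],[0,0,-1],[0,0,-1],[0,0,-1],[0,0,-1],[0,0,-1],[0,0,-1]], gripper=[1,1,1,1,1,1,1,1])

```text
time: 2.6
tool_pos: [0.3596, -0.1693, 0.4049]
ee_rot: [3.141, 0.001, 1.947]
wrist_force: [0.3, -0.2, 0.0]
width: 0.0939
finger_force: 0.0
```

```bash
python3 - <<'E'
from h import *
im=save('wrist','w1.png')
for n in ('knob_grip','slit','stand','gauge_grip','holder'):
    for r in robot.spot_point(n,'wrist')[:2]: print(n,np.round(r['centre'],4),round(r['score'],2),proj('wrist',r['centre']).round()[0])
plan([.505,.03,.37],3.03,11,1)
E
```

```text
slit [ 0.5238 -0.031   0.0784] 0.73 [534. 113.]
stand [ 0.5326  0.0057 -0.0017] 0.73 [509.  78.]
gauge_grip [ 0.4063 -0.1168  0.0591] 0.82 [350. 156.]
gauge_grip [ 0.4217 -0.1882  0.0882] 0.75 [339. 247.]
holder [ 0.4252 -0.1897  0.0029] 0.86 [329. 220.]
now [ 0.3592 -0.1709  0.4047] 1.941
T [[0.306, 0.474, 0.079], [0.257, 0.502, 0.079], [0.207, 0.525, 0.079], [0.154, 0.543, 0.079], [0.099, 0.555, 0.079], [0.044, 0.563, 0.079], [-0.012, 0.564, 0.079], [-0.068, 0.56, 0.079], [-0.123, 0.551, 0.079], [-0.177, 0.536, 0.079], [-0.229, 0.516, 0.079]]
twist z -0.99 n 11
```

View pics/w1.png

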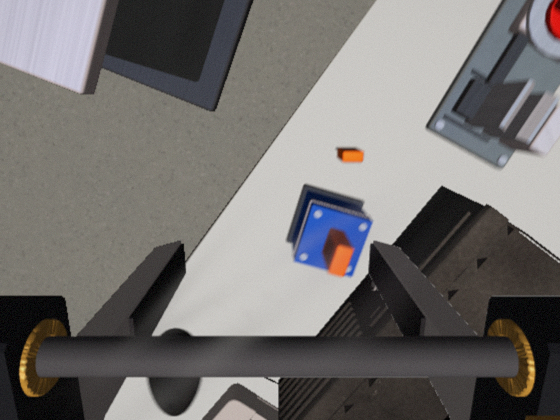

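The wrist view shows the holder at (333,238) with the large gauge's orange handle at (340,255). The small lookalike is at (350,156), and the near edge of the stand runs from (428,127) to (500,165). I compute the yaws and continue to the knob.

```bash
python3 - <<'E'
from h import *
P=lambda px,z: ray('wrist',px,z)[:2]
q=[P(x,.066) for x in [(311,200),(372,217),(353,276),(293,265)]]
print(np.round(q,4), 'centre',np.mean(q,0))
for i in range(4):
    d=q[(i+1)%4]-q[i]; print('edge',np.linalg.norm(d).round(4),np.degrees(np.arctan2(d[1],d[0])))
a,b=P((428,127),.012),P((500,167),.012); d=b-a; print('stand edge',a,b,np.linalg.norm(d),np.degrees(np.arctan2(d[1],d[0])))
im=cv2.imread('pics/w1.png'); h=cv2.cvtColor(im,cv2.COLOR_BGR2HSV)
m=cv2.inRange(h,(3,190,225),(15,255,255)); m[:190]=0; c=max(cv2.findContours(m,0,2)[0],key=cv2.contourArea)
r=cv2.boxPoints(cv2.minAreaRect(c)); w=np.array([P(x,.111) for x in r]);print(r.round(),w.mean(0))
for i in range(2):
    d=w[i+1]-w[i]; print('handle',np.linalg.norm(d).round(4),np.degrees(np.arctan2(d[1],d[0])))
E
```

```text
[[ 0.3885 -0.1639]
 [ 0.4445 -0.1587]
 [ 0.452  -0.2165]
 [ 0.3965 -0.2263]] centre [ 0.42038079 -0.19135315]
edge 0.0562 5.276309884098885
edge 0.0582 -82.51916711551061
edge 0.0564 -169.96918527129043
edge 0.0629 97.38850690120451
stand edge [ 0.47566376 -0.06635513] [ 0.56024351 -0.07536848] 0.08505866038129174 -6.082843649060554
[[333. 271.]
 [347. 248.]
 [355. 253.]
 [341. 276.]] [ 0.42385627 -0.19190659]
handle 0.0215 83.95051392035764
handle 0.0075 -10.63347854125249
```

Emit:
play_rows(translation=[[0.31,0.47,0.08],[0.26,0.5,0.08],[0.21,0.525,0.08],[0.15,0.54,0.08],[0.1,0.555,0.08],[0.04,0.56,0.08],[-0.01,0.56,0.08],[-0.07,0.56,0.08]], twist=[[0,0,-1],[0,0,-1],[0,0,-1],[0,0,-1],[0,0,-1],[0,0,-1],[0,0,-1],[0,0,-1]], gripper=[0.5,0.5,0.5,0.5,0.5,0.5,0.5,0.5])

```text
time: 3.7
tool_pos: [0.4647, -0.0243, 0.3789]
ee_rot: [-3.141, 0.0, 2.744]
wrist_force: [-0.4, -0.1, 0.5]
width: 0.0707
finger_force: 0.0
```

Emit:
play_rows(translation=[[-0.12,0.55,0.08],[-0.18,0.54,0.08],[-0.23,0.52,0.08],[0,0,0]], twist=[[0,0,-1],[0,0,-1],[0,0,-0.9],[0,0,0]], gripper=[0.5,0.5,0.5,0.5])

```text
time: 4.1
tool_pos: [0.5045, 0.0319, 0.3685]
ee_rot: [3.141, -0.001, 3.033]
wrist_force: [-0.1, 0.3, 0.2]
width: 0.0706
finger_force: 0.0
```

```bash
python3 - <<'E'
from h import *
im=save('wrist','w2.png')
for n in ('knob_grip','slit','stand','front_plate','rear_plate'):
    for r in robot.spot_point(n,'wrist')[:2]: print(n,np.round(r['centre'],4),round(r['score'],2),proj('wrist',r['centre']).round()[0])
o=robot.get_obs(); print(o['tool_pos'],o['ee_rot'],o['joint_positions'],o['width'])
E
```

```text
knob_grip [0.5341 0.0604 0.0713] 0.87 [319. 241.]
knob_grip [ 0.7044  0.0662 -0.0027] 0.27 [330. 365.]
slit [ 0.5252 -0.0311  0.0769] 0.98 [201. 246.]
stand [5.31e-01 6.60e-03 2.00e-04] 0.95 [256. 219.]
front_plate [ 5.279e-01  1.600e-02 -4.000e-04] 0.66 [265. 214.]
[0.50323646 0.03062611 0.3697855 ] [-3.14120324e+00  4.68039986e-04  3.03046234e+00] [-5.15921861e-02 -5.67606331e-03  1.53595498e+00 -4.16908099e-04
  1.61086969e+00 -1.51127491e+00] 0.07017054837286694
```

View pics/w2.png

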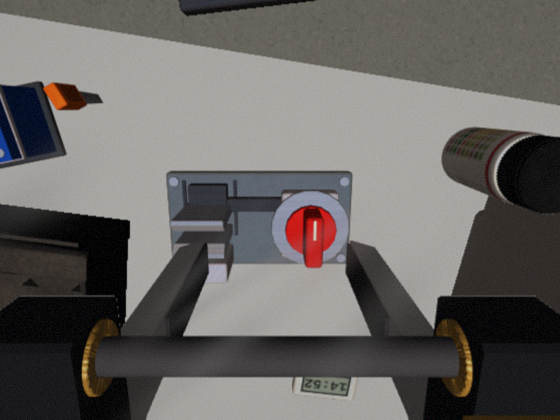

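The wrist view shows the stand's base plate with corners at (167,172), (350,171) and (352,265), the red knob bar near (313,240), and the guide plates near (203,235). The bottle is at (520,170) and the timer at (325,385), both clear of the path.

```bash
python3 - <<'E'
from h import *
P=lambda px,z: ray('wrist',px,z)[:2]
a,b,c=[P(x,.012) for x in [(167,171.5),(350.5,171),(352.5,265.5)]]
d=b-a; print('long',np.linalg.norm(d),np.degrees(np.arctan2(d[1],d[0]))-90); e=c-b;print('short',np.linalg.norm(e),np.degrees(np.arctan2(e[1],e[0])))
yaw=np.arctan2(d[1],d[0])-np.pi/2; O=(a+c)/2; M=np.array([[np.cos(yaw),-np.sin(yaw)],[np.sin(yaw),np.cos(yaw)]])
print('origin',O,'knob',O+M@[0,.045],'slit',O+M@[0,-.045])
im=cv2.imread('pics/w2.png'); h=cv2.cvtColor(im,cv2.COLOR_BGR2HSV)
m=cv2.inRange(h,(0,200,120),(6,255,255))|cv2.inRange(h,(174,200,120),(180,255,255)); m[:,:250]=0
k=max(cv2.findContours(m,0,2)[0],key=cv2.contourArea); print(cv2.boundingRect(k))
q=proj('wrist',[[*(O+M@[s,.045]),.076] for s in(-.021,0,.021)]); print('bar predicted',q)
for px in [(304,268),(322,268),(304,208),(322,208)]: print(px,P(px,.076))
plan([*(O+M@[0,.045]),.249],yaw+np.pi,5,.3)
cv2.imwrite('pics/c2.png',cv2.resize(im[150:300,150:370],None,fx=3.6,fy=3.6,interpolation=cv2.INTER_CUBIC))
E
```

```text
long 0.16596062946240292 -6.228015529879741
short 0.0924256625877758 -2.3185914706318136
origin [0.52977073 0.01435871] knob [0.53465258 0.05909312] slit [ 0.52488889 -0.0303757 ]
(286, 208, 20, 38)
bar predicted [[318.81652389 217.89812267]
 [318.11462073 244.0084882 ]
 [317.43831376 269.16669124]]
(304, 268) [0.55337075 0.04641543]
(322, 268) [0.55493777 0.06045612]
(304, 208) [0.50480434 0.05094661]
(322, 208) [0.50630756 0.0643921 ]
now [0.5032 0.0306 0.3698] 3.03
T [[-0.14, 0.159, 0.604], [-0.14, 0.159, 0.604], [-0.14, 0.159, 0.604], [-0.141, 0.159, 0.604], [-0.141, 0.159, 0.604]]
twist z -0.005 n 5
```

View pics/c2.png

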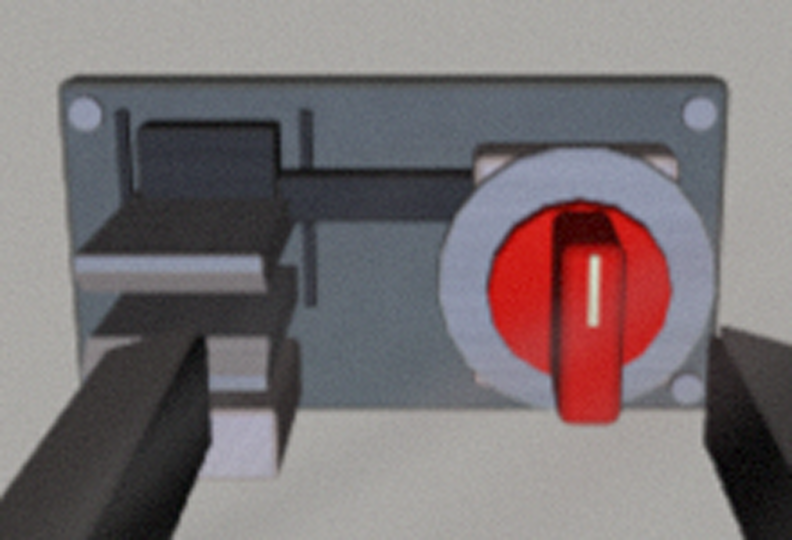

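```bash
python3 - <<'E'
from h import *
print(ray('wrist',(313.5,242),.076),ray('wrist',(310.3,230.5),.046), ray('wrist',(186,222),.075),ray('wrist',(202,222),.075))
E
```

```text
[0.53261963 0.05569833 0.076     ] [0.53331926 0.05572405 0.046     ] [ 0.50609049 -0.03942153  0.075     ] [ 0.50744541 -0.02729777  0.075     ]
```

Emit:
play_rows(translation=[[-0.18,0.16,0.5],[-0.18,0.16,0.5],[-0.18,0.16,0.5],[-0.18,0.14,0.4],[0,0,0]], twist=[[0,0,0],[0,0,0],[0,0,0],[0,0,0],[0,0,0]], gripper=[0.2,0.2,0.2,0.2,0.2])

```text
time: 4.9
tool_pos: [0.5343, 0.0528, 0.2909]
ee_rot: [-3.141, -0.005, 3.032]
wrist_force: [-1.3, -0.0, -0.4]
width: 0.0568
finger_force: 0.0
```

```bash
python3 - <<'E'
from h import *
im=save('wrist','w3.png')
for r in robot.spot_point('knob_grip','wrist')[:1]: print(np.round(r['centre'],4),round(r['score'],2))
o=robot.get_obs(); print(o['tool_pos'],o['ee_rot'][2],o['width'])
T=R.from_euler('xyz',o['ee_rot']).as_matrix()
for d in(-.025,.025): print('tip inner',proj('wrist',o['tool_pos']+T@[0,d,.199]))
E
```

```text
[0.5341 0.057  0.0695] 0.82
[0.5346837  0.05262597 0.29376219] 3.0319813382601595 0.05673570628368881
tip inner [[227.51362238 257.82634997]]
tip inner [[325.72933715 257.80936133]]
```

View pics/w3.png

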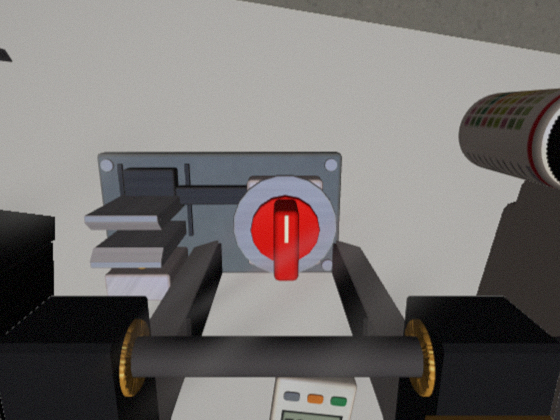

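```bash
python3 - <<'E'
from h import *
k=ray('wrist',(286.3,253),.076); d=ray('wrist',(285.3,226),.046); print(k,d, [ray('wrist',(x,y),.076)[:2].round(4) for x,y in((286,228),(286,280))])
c=(k+d)/2
plan([.5338,c[1],.249],3.0325,2,.2)
E
```

```text
[0.54005115 0.05738465 0.076     ] [0.53381253 0.05810391 0.046     ] [array([0.5254, 0.0587]), array([0.5564, 0.0555])]
now [0.5347 0.0526 0.2938] 3.032
T [[0.018, 0.062, 0.56], [0.018, 0.062, 0.56]]
twist z -0.003 n 2
```

Emit:
play_rows(translation=[[0,0.06,0.4],[0,0.06,0.4],[0,0,0.32],[0,0,0]], twist=[[0,0,0],[0,0,0],[0,0,0],[0,0,0]], gripper=[0.2,0.2,0.2,0.2])

```text
time: 5.4
tool_pos: [0.5347, 0.0576, 0.2476]
ee_rot: [-3.141, -0.002, 3.032]
wrist_force: [-0.4, -0.1, -1.3]
width: 0.0561
finger_force: 0.0
```

Emit:
play_rows(translation=[[0,0,0],[0,0,0],[0,0,0],[0,0,0],[0,0,0],[0,0,0]], twist=[[0,0,0],[0,0,0],[0,0,0],[0,0,0],[0,0,0],[0,0,0]], gripper=[0.0,-0.3,-0.6,-1,-1,-1])

```text
time: 6.0
tool_pos: [0.5354, 0.0578, 0.2489]
ee_rot: [-3.141, 0.0, 3.033]
wrist_force: [0.7, 0.5, 1.2]
width: 0.0136
finger_force: 30.0
```

Emit:
play_rows(translation=[[0,0,0],[0,0,0],[0,0,0],[0,0,0],[0,0,0],[0,0,0]], twist=[[0,0,1],[0,0,1],[0,0,1],[0,0,1],[0,0,1],[0,0,1]], gripper=[-1,-1,-1,-1,-1,-1])

```text
time: 6.6
tool_pos: [0.5353, 0.0574, 0.2489]
ee_rot: [-3.14, 0.001, 2.429]
wrist_force: [-0.7, -2.5, 1.7]
width: 0.0138
finger_force: 30.0
```

Emit:
play_rows(translation=[[0,0,0],[0,0,0],[0,0,0],[0,0,0],[0,0,0],[0,0,0],[0,0,0]], twist=[[0,0,1],[0,0,1],[0,0,1],[0,0,1],[0,0,1],[0,0,0],[0,0,0]], gripper=[-1,-1,-1,-1,-1,-1,-1])

```text
time: 7.3
tool_pos: [0.5351, 0.0572, 0.2488]
ee_rot: [-3.139, 0.002, 1.935]
wrist_force: [-3.7, -3.8, 3.6]
width: 0.0139
finger_force: 30.0
```

Emit:
play_rows(translation=[[0,0,0],[0,0,0],[0,0,0],[0,0,0],[0,0,-0.5],[0,0,-1],[0,0,-1],[0,0,0]], twist=[[0,0,0],[0,0,0],[0,0,0],[0,0,0],[0,0,0],[0,0,0],[0,0,0],[0,0,0]], gripper=[0.2,0.2,0.2,0.2,0.2,0.2,0.2,0.2])

```text
time: 8.1
tool_pos: [0.5367, 0.0581, 0.3559]
ee_rot: [3.129, 0.004, 1.933]
wrist_force: [0.1, -0.4, 1.4]
width: 0.0565
finger_force: 0.0
```

```bash
python3 - <<'E'
from h import *
im=save('wrist','w4.png')
for n in ('slit','knob_grip'):
  for r in robot.spot_point(n,'wrist')[:1]: print(n,np.round(r['centre'],4),round(r['score'],2))
# stand over gauge-holder, still high; stand/gauge yaw -> pi-ish
plan([.42,-.185,.36],3.08,12,.2)
E
```

```text
slit [ 0.5268 -0.034   0.0751] 0.61
knob_grip [0.534  0.0616 0.07  ] 0.87
now [0.5352 0.058  0.3481] 1.933
T [[-0.388, -0.404, -0.025], [-0.348, -0.439, -0.025], [-0.305, -0.47, -0.025], [-0.258, -0.497, -0.025], [-0.21, -0.52, -0.025], [-0.159, -0.537, -0.025], [-0.107, -0.55, -0.025], [-0.054, -0.558, -0.025], [-0.001, -0.56, -0.025], [0.053, -0.558, -0.025], [0.106, -0.55, -0.025], [0.158, -0.538, -0.025]]
twist z -0.956 n 12
```

View pics/w4.png

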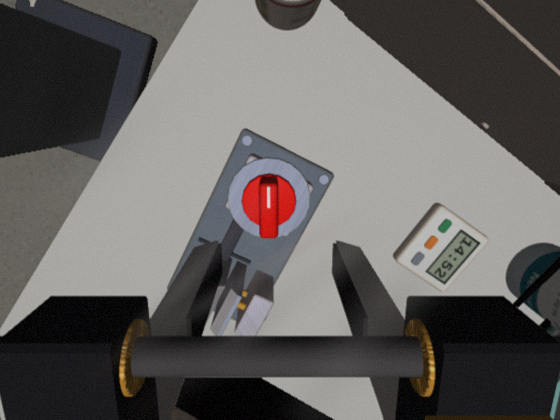

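The knob bar stays turned (at (268,205) against the stand's tilt) and the plates look closed. Now to the gauge.

Emit:
play_rows(translation=[[-0.39,-0.4,0],[-0.35,-0.44,0],[-0.3,-0.47,0],[-0.26,-0.5,0],[-0.21,-0.52,0],[-0.16,-0.54,0],[-0.11,-0.55,0],[-0.05,-0.56,0]], twist=[[0,0,-1],[0,0,-1],[0,0,-1],[0,0,-1],[0,0,-1],[0,0,-1],[0,0,-1],[0,0,-1]], gripper=[0.4,0.4,0.4,0.4,0.4,0.4,0.4,0.4])

```text
time: 9.05
tool_pos: [0.4601, -0.106, 0.3461]
ee_rot: [-3.141, -0.005, 2.737]
wrist_force: [0.1, -0.3, 0.6]
width: 0.0661
finger_force: 0.0
```

Emit:
play_rows(translation=[[0,-0.56,0],[0.05,-0.56,0],[0.1,-0.55,0],[0.15,-0.54,0.2],[0,0,0.3],[0,0,0]], twist=[[0,0,-1],[0,0,-1],[0,0,-1],[0,0,-1],[0,0,0],[0,0,0]], gripper=[0.4,0.4,0.4,0.4,0.4,0.4])

```text
time: 9.65
tool_pos: [0.4257, -0.1878, 0.3248]
ee_rot: [3.137, -0.006, 3.13]
wrist_force: [-0.4, -0.5, -0.2]
width: 0.0659
finger_force: 0.0
```

```bash
python3 - <<'E'
from h import *
im=save('wrist','w5.png')
for n in ('gauge_grip','holder'):
  for r in robot.spot_point(n,'wrist')[:2]: print(n,np.round(r['centre'],4),round(r['score'],2),proj('wrist',r['centre']).round()[0])
o=robot.get_obs(); print(o['tool_pos'],o['ee_rot'],o['width'])
E
```

```text
gauge_grip [ 0.4187 -0.1876  0.0861] 0.66 [276. 220.]
holder [ 0.4197 -0.1913  0.0016] 0.87 [272. 191.]
holder [ 0.4198 -0.1902  0.0875] 0.63 [272. 221.]
[ 0.42673628 -0.18749839  0.3279408 ] [ 3.14045973e+00 -1.19215116e-03  3.13308734e+00] 0.06573727913859105
```

View pics/w5.png

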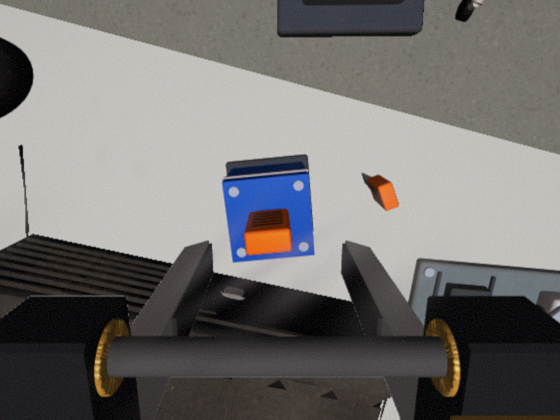

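The view shows the holder's top at (223–314, 172–261), turned slightly, with the handle top at about (268,241). The fingers straddle it with room on both sides.

```bash
python3 - <<'E'
from h import *
P=lambda px,z: ray('wrist',px,z)[:2]
q=[P(x,.066) for x in [(223,181),(309,172),(314,254),(233,261)]]
print('holder c',np.mean(q,0).round(4),[ (np.linalg.norm(d).round(4),np.degrees(np.arctan2(d[1],d[0])).round(1)) for d in [q[(i+1)%4]-q[i] for i in range(4)]])
im=cv2.imread('pics/w5.png'); h=cv2.cvtColor(im,cv2.COLOR_BGR2HSV)
print(im[245,255],im[218,268])
m=cv2.inRange(h,(3,200,235),(20,255,255)); m[:,330:]=0; c=max(cv2.findContours(m,0,2)[0],key=cv2.contourArea)
r=cv2.boxPoints(cv2.minAreaRect(c)); w=np.array([P(x,.111) for x in r]);print(r.round(1).tolist(),cv2.contourArea(c),w.mean(0))
for i in range(2):
    d=w[i+1]-w[i]; print('handle',np.linalg.norm(d).round(4),np.degrees(np.arctan2(d[1],d[0])))
E
```

```text
holder c [ 0.4241 -0.1919] [(np.float64(0.0562), np.float64(95.5)), (np.float64(0.057), np.float64(4.2)), (np.float64(0.056), np.float64(-85.2)), (np.float64(0.0563), np.float64(-175.6))]
[ 23 111 233] [19 25 44]
[[249.5, 251.5], [250.0, 251.0], [251.0, 252.0], [250.5, 252.5]] 0.5 [ 0.43017478 -0.20204795]
handle 0.0004 135.79373853641002
handle 0.0008 42.06078762478733
```

```bash
python3 - <<'E'
from h import *
P=lambda px,z: ray('wrist',px,z)[:2]
im=cv2.imread('pics/w5.png').astype(int)
m=((im[:,:,2]>205)&(im[:,:,1]>85)&(im[:,:,0]<70)).astype(np.uint8); m[:,330:]=0;m=cv2.morphologyEx(m,cv2.MORPH_CLOSE,np.ones((3,3))); c=max(cv2.findContours(m,0,2)[0],key=cv2.contourArea)
r=cv2.boxPoints(cv2.minAreaRect(c)); w=np.array([P(x,.111) for x in r]);print(r.round(1).tolist(),cv2.contourArea(c),w.mean(0))
for i in range(2):
    d=w[i+1]-w[i]; print('handle',np.linalg.norm(d).round(4),np.degrees(np.arctan2(d[1],d[0])))
E
```

```text
[[244.5, 233.0], [288.8999938964844, 228.60000610351562], [291.0, 249.8000030517578], [246.60000610351562, 254.1999969482422]] 875.0 [ 0.42421185 -0.19221696]
handle 0.0245 95.47637753111186
handle 0.0125 5.390597846583649
```

```bash
python3 - <<'E'
from h import *
plan([.4242,-.1922,.271],3.2316-2*np.pi*(robot.get_obs()['ee_rot'][2]<0),2,.4)
E
```

```text
now [ 0.4267 -0.1875  0.3279] 3.133
T [[0.031, -0.059, 0.712], [0.034, -0.057, 0.712]]
twist z -0.493 n 2
```

Emit:
play_rows(translation=[[0.03,-0.06,0.4],[0.03,-0.06,0.4],[0,0,0.4],[0,0,0.22],[0,0,0]], twist=[[0,0,-0.5],[0,0,-0.49],[0,0,0],[0,0,0],[0,0,0]], gripper=[0.3,0.3,0.3,0.3,0.3])

```text
time: 10.3
tool_pos: [0.4242, -0.1924, 0.2708]
ee_rot: [3.14, -0.002, -3.051]
wrist_force: [-0.3, 0.9, 0.1]
width: 0.0611
finger_force: 0.0
```

Emit:
play_rows(translation=[[0,0,0],[0,0,0],[0,0,0],[0,0,0],[0,0,0],[0,0,0]], twist=[[0,0,0],[0,0,0],[0,0,0],[0,0,0],[0,0,0],[0,0,0]], gripper=[0.0,-0.3,-0.6,-1,-1,-1])

```text
time: 10.9
tool_pos: [0.4243, -0.193, 0.2723]
ee_rot: [3.142, 0.001, -3.051]
wrist_force: [0.1, 2.5, 1.9]
width: 0.0254
finger_force: 30.0
```

Emit:
play_rows(translation=[[0,0,-0.3],[0,0,-0.6],[0,0,-0.6],[0,0,-0.6],[0,0,-0.5],[0,0,0],[0,0,0]], twist=[[0,0,0],[0,0,0],[0,0,0],[0,0,0],[0,0,0],[0,0,0],[0,0,0]], gripper=[-1,-1,-1,-1,-1,-1,-1])

```text
time: 11.6
tool_pos: [0.4241, -0.1932, 0.376]
ee_rot: [-3.141, 0.001, -3.052]
wrist_force: [-0.1, -0.0, -1.2]
width: 0.0256
finger_force: 30.0
```

```bash
python3 - <<'E'
from h import *
o=robot.get_obs(); print(o['tool_pos'],o['ee_rot'],o['wrist_force'],o['width'],o['finger_force'])
plan([.525,-.032,.375],3.033-2*np.pi,8,-1)
E
```

```text
[ 0.4241422  -0.19315381  0.37602551] [-3.14091174e+00  5.06165358e-04 -3.05150285e+00] [-0.06336481 -0.02985408 -1.20856301] 0.025638481809897664 29.999020099639893
now [ 0.4241 -0.1932  0.376 ] -3.052
T [[-0.359, 0.473, 0.003], [-0.347, 0.482, 0.003], [-0.335, 0.49, 0.003], [-0.323, 0.499, 0.003], [-0.311, 0.506, 0.003], [-0.298, 0.514, 0.003], [-0.285, 0.521, 0.003], [-0.272, 0.528, 0.003]]
twist z 0.248 n 8
```

Emit:
play_rows(translation=[[-0.36,0.47,0],[-0.35,0.48,0],[-0.335,0.49,0],[-0.32,0.5,0],[-0.31,0.505,0],[-0.3,0.515,0],[-0.285,0.52,0],[-0.27,0.53,0]], twist=[[0,0,0.25],[0,0,0.25],[0,0,0.25],[0,0,0.25],[0,0,0.25],[0,0,0.25],[0,0,0.25],[0,0,0.25]], gripper=[-1,-1,-1,-1,-1,-1,-1,-1])

```text
time: 12.4
tool_pos: [0.5253, -0.0313, 0.3736]
ee_rot: [-3.141, -0.004, 3.031]
wrist_force: [-0.5, 0.6, -0.7]
width: 0.0257
finger_force: 30.0
```

Emit:
play_rows(translation=[[0,0,0.3],[0,0,0.2],[0,0,0]], twist=[[0,0,0],[0,0,0],[0,0,0]], gripper=[-1,-1,-1])

```text
time: 12.7
tool_pos: [0.5243, -0.0327, 0.3526]
ee_rot: [-3.141, -0.006, 3.031]
wrist_force: [-0.3, -0.7, -0.6]
width: 0.0259
finger_force: 30.0
```

```bash
python3 - <<'E'
from h import *
im=save('wrist','w6.png')
for cam in('wrist','side','scene'):
  if cam!='wrist': save(cam,cam+'6.png')
  for n in ('gauge_tip','slit','gauge_grip'):
    for r in robot.spot_point(n,cam)[:2]: print(cam,n,np.round(r['centre'],4),round(r['score'],2),proj(cam,r['centre']).round()[0])
o=robot.get_obs(); print(o['tool_pos'],o['ee_rot'],o['wrist_force'])
a=cv2.imread('pics/scene6.png');b=cv2.imread('pics/side6.png')
A=cv2.resize(a[130:250,250:370],(400,400),interpolation=2);B=cv2.resize(b[170:290,210:330],(400,400),interpolation=2)
cv2.imwrite('pics/c6.png',np.hstack([A,B]))
cv2.imwrite('pics/c6w.png',im[:,:,::-1])
E
```

```text
wrist gauge_tip [ 0.5203 -0.0313  0.0889] 0.8 [279. 214.]
wrist gauge_tip [ 0.4048 -0.1159  0.0008] 0.73 [162.  64.]
wrist slit [ 0.525  -0.0294  0.0769] 0.91 [282. 215.]
wrist gauge_grip [ 0.4052 -0.1198  0.0548] 0.81 [134.  55.]
wrist gauge_grip [ 0.5217 -0.0302  0.1668] 0.72 [281. 259.]
side gauge_tip [ 0.5232 -0.0325  0.09  ] 0.61 [269. 228.]
side slit [ 0.5276 -0.032   0.0721] 0.84 [271. 234.]
side gauge_grip [ 0.524  -0.0351  0.1691] 0.65 [269. 196.]
side gauge_grip [ 0.4061 -0.1133  0.0589] 0.5 [217. 261.]
scene gauge_tip [ 0.4018 -0.1169 -0.0029] 0.67 [375. 219.]
scene gauge_tip [ 0.5258 -0.0295  0.0886] 0.5 [317. 193.]
scene slit [ 0.5357  0.013  -0.0022] 0.16 [305. 231.]
scene gauge_grip [ 0.4104 -0.1185  0.0553] 0.52 [375. 198.]
scene gauge_grip [ 0.5262 -0.0314  0.1766] 0.47 [320. 159.]
[ 0.52517951 -0.03221488  0.35607843] [-3.14147305e+00  4.56338698e-04  3.03179715e+00] [-0.34956646  0.28993816 -0.76752183]
```

View pics/c6w.png

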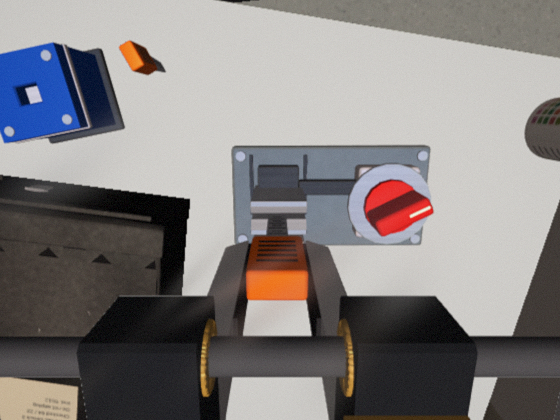

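The wrist view shows the blade at (277,230), centred over the plates (251–306). The knob stays turned, at (405,208). I descend slowly and watch the force.

Emit:
play_rows(translation=[[0,0,0.1],[0,0,0.1],[0,0,0.1],[0,0,0.1],[0,0,0.1],[0,0,0],[0,0,0]], twist=[[0,0,0],[0,0,0],[0,0,0],[0,0,0],[0,0,0],[0,0,0],[0,0,0]], gripper=[-1,-1,-1,-1,-1,-1,-1])

```text
time: 14.0
tool_pos: [0.5252, -0.0322, 0.3358]
ee_rot: [-3.141, -0.0, 3.032]
wrist_force: [-0.1, -0.5, -0.3]
width: 0.0259
finger_force: 30.0
```

Emit:
play_rows(translation=[[0,0,0.1],[0,0,0.1],[0,0,0],[0,0,0]], twist=[[0,0,0],[0,0,0],[0,0,0],[0,0,0]], gripper=[-1,-1,-1,-1])

```text
time: 14.4
tool_pos: [0.5257, -0.0322, 0.3277]
ee_rot: [-3.142, 0.002, 3.032]
wrist_force: [4.7, -0.5, -3.2]
width: 0.0257
finger_force: 30.0
```

Emit:
play_rows(translation=[[-0.03,0,0],[0,0,0],[0,0,0]], twist=[[0,0,0],[0,0,0],[0,0,0]], gripper=[-1,-1,-1])

```text
time: 14.7
tool_pos: [0.5264, -0.0323, 0.3277]
ee_rot: [-3.141, -0.0, 3.032]
wrist_force: [3.0, -0.9, -1.0]
width: 0.0257
finger_force: 30.0
```

```bash
python3 - <<'E'
from h import *
robot.snapshot('wrist')
for i in range(2):
  o=robot.get_obs(); print(o['tool_pos'].round(4) if hasattr(o['tool_pos'],'round') else o['tool_pos'],np.round(o['ee_rot'],4),np.round(o['wrist_force'],2),np.round(o['wrist_torque'],3)); robot.snapshot('wrist')
E
```

```text
[ 0.5264 -0.0323  0.3277] [-3.1415e+00 -1.0000e-04  3.0318e+00] [ 3.12  0.03 -2.77] [-0.009 -0.925 -0.024]
[ 0.5264 -0.0323  0.3277] [-3.1415e+00 -1.0000e-04  3.0318e+00] [ 2.83  0.08 -2.89] [-0.023 -0.921 -0.037]
```

Emit:
play_rows(translation=[[-0.03,0,0],[0,0,0],[0,0,0]], twist=[[0,0,0],[0,0,0],[0,0,0]], gripper=[-1,-1,-1])

```text
time: 15.15
tool_pos: [0.5272, -0.0324, 0.3277]
ee_rot: [-3.142, -0.002, 3.032]
wrist_force: [-0.2, -0.2, -0.3]
width: 0.0257
finger_force: 30.0
```

Emit:
play_rows(translation=[[-0.02,0,0],[0,0,0],[0,0,0]], twist=[[0,0,0],[0,0,0],[0,0,0]], gripper=[-1,-1,-1])

```text
time: 15.45
tool_pos: [0.5282, -0.0325, 0.3278]
ee_rot: [-3.142, -0.001, 3.032]
wrist_force: [-0.6, 0.6, -0.4]
width: 0.0255
finger_force: 30.0
```

Emit:
play_rows(translation=[[0,0,0.05],[0,0,0.05],[0,0,0.05],[0,0,0.05],[0,0,0],[0,0,0]], twist=[[0,0,0],[0,0,0],[0,0,0],[0,0,0],[0,0,0],[0,0,0]], gripper=[-1,-1,-1,-1,-1,-1])

```text
time: 16.05
tool_pos: [0.5283, -0.0325, 0.3196]
ee_rot: [-3.142, -0.001, 3.032]
wrist_force: [-0.6, 0.3, -1.5]
width: 0.0257
finger_force: 30.0
```

Emit:
play_rows(translation=[[0,0,0.05],[0,0,0.05],[0,0,0],[0,0,0]], twist=[[0,0,0],[0,0,0],[0,0,0],[0,0,0]], gripper=[-1,-1,-1,-1])

```text
time: 16.45
tool_pos: [0.5282, -0.0325, 0.3155]
ee_rot: [-3.142, -0.001, 3.032]
wrist_force: [-1.3, 0.6, -0.5]
width: 0.026
finger_force: 30.0
```

Emit:
play_rows(translation=[[0,0,0.05],[0,0,0.05],[0,0,0],[0,0,0]], twist=[[0,0,0],[0,0,0],[0,0,0],[0,0,0]], gripper=[-1,-1,-1,-1])

```text
time: 16.85
tool_pos: [0.5282, -0.0325, 0.3115]
ee_rot: [-3.142, -0.001, 3.032]
wrist_force: [-2.2, 0.2, -1.7]
width: 0.026
finger_force: 30.0
```

Emit:
play_rows(translation=[[0,0,0.05],[0,0,0.05],[0,0,0],[0,0,0]], twist=[[0,0,0],[0,0,0],[0,0,0],[0,0,0]], gripper=[-1,-1,-1,-1])

```text
time: 17.25
tool_pos: [0.5283, -0.0325, 0.3076]
ee_rot: [-3.142, -0.001, 3.032]
wrist_force: [-2.1, 0.6, -1.0]
width: 0.0259
finger_force: 30.0
```

```bash
cat >> h.py <<'E'
def force(n=8):
    L=[]
    for i in range(n):
        robot.snapshot('wrist'); o=robot.get_obs(); L.append(np.r_[o['wrist_force'],o['wrist_torque']])
    print('F',np.mean(L,0).round(2),'sd',np.std(L,0).round(2),'pos',np.round(o['tool_pos'],4),np.round(o['ee_rot'],4),o['time'])
E
python3 -c "from h import *; force()"
```

```text
F [-2.66  0.21 -0.98  0.11  0.46 -0.02] sd [0.24 0.72 0.48 0.03 0.02 0.03] pos [ 0.5283 -0.0325  0.3076] [-3.1415e+00 -5.0000e-04  3.0318e+00] 17.65
```

Emit:
play_rows(translation=[[0,0,0.05],[0,0,0.05],[0,0,0],[0,0,0]], twist=[[0,0,0],[0,0,0],[0,0,0],[0,0,0]], gripper=[-1,-1,-1,-1])

```text
time: 18.05
tool_pos: [0.5283, -0.0325, 0.3039]
ee_rot: [-3.141, -0.0, 3.032]
wrist_force: [-2.2, 0.1, 1.2]
width: 0.0258
finger_force: 30.0
```

```bash
python3 -c "from h import *; force()"
```

```text
F [-3.34  0.37  1.35  0.12  0.69 -0.  ] sd [0.41 0.44 0.67 0.03 0.03 0.03] pos [ 0.5284 -0.0325  0.3039] [-3.1415 -0.      3.0317] 18.45
```

Emit:
play_rows(translation=[[0.02,0,0],[0,0,0.05],[0,0,0.05],[0,0,0],[0,0,0]], twist=[[0,0,0],[0,0,0],[0,0,0],[0,0,0],[0,0,0]], gripper=[-1,-1,-1,-1,-1])

```text
time: 18.95
tool_pos: [0.5279, -0.0325, 0.3004]
ee_rot: [-3.141, 0.002, 3.032]
wrist_force: [-1.7, 0.4, 4.2]
width: 0.0259
finger_force: 30.0
```

```bash
python3 -c "from h import *; force()"
```

```text
F [-0.32  0.03  4.41  0.07  0.02  0.01] sd [0.41 0.61 0.69 0.03 0.09 0.03] pos [ 0.5279 -0.0325  0.3004] [-3.1414e+00  1.8000e-03  3.0318e+00] 19.35
```

```bash
python3 -c "
from h import *
o=robot.get_obs();print(o['time'],o['finger_force'],robot.close_job())"
```

```text
the job is handed in; nothing more can be done
19.35 30.000382661819458 None
```

I turned the knob past its detent, took the larger orange gauge from its blue holder, and handed the job in at 19.35 s; no verdict was returned. The blade sits in the slit with its tip about 34 mm above the worktop, gripped at 30 N. The plate contact forces can't be read directly: net side force was near zero with about 5 N of upward drag, so I estimate roughly 4–12 N on each plate. I moved nothing near the bottle, timer or marker.

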